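# Reset the topping set for service

### The arm

A 6-joint arm with a two-finger parallel gripper is mounted at the origin on the work surface. World frame = base frame: x ahead of the robot, y to its left, z up, the work surface at z = 0. Lengths are in m, angles in rad, forces in N, time in s.
With the tool pointing down it reaches from about 0.325 to 0.9 m from the base axis. Payload 3.5 kg.
Tool frame: the origin (TCP) lies at the very end of the fingers, on their centre line; the grasp point (between the pads) lies 19 mm behind it; z points along the fingers, y is the direction in which the jaws open and shut (so a half turn about z gives the same grasp; the last joint's range is limited). The gripper opens to 85 mm and grips with 20 to 120 N. Pads are 22 mm wide; open, the fingers measure 114 mm over their backs; the gripper's body (76 mm by 85 mm) begins 54 mm behind the grasp point. The pads swing forward as they close: fully open they stand 13 mm farther back than shut.
Start: joints at [-1.26, 0.276, -0.026, 1.268, 0, 1.467], TCP at [0.251, -0.572, 0.231] pointing down, gripper open.
Joint ranges: [-3.12, 3.12], [-0.85, 1.88], [-1.08, 1.24], [-1.95, 2.15], [-1.57, 1.53], [-3.14, 3.14]. Speed limits (rad/s): [2.57, 2.57, 3.14, 3.14, 3.14, 3.14].

### API

Orientations are given as a rotation vector (axis times angle).
In Python, from plant import * gives the robot as it stands.
- The arm moves only by the tool move_arm, never from a script. Its argument "steps" is text: rows parted by semicolons, each of 5 numbers parted by spaces: the closure in counts, from 0 (fully open) to 255 (shut), then the shift along the tool's x, y, z in mm, then the turn about the tool's z in degrees. A call has 1 to 12 rows; each row shifts and turns the pose as measured when the row begins, along the tool's axes as they then stand; what a row does not reach is not made up. A row lasts 1/8 s, in which the tool goes at most 62.5 mm and 10.7 degrees, less where a joint would pass 70% of its speed; a pose out of reach is approached as far as the arm can. A call is refused whole if a number of a shift passes 62.5 or a number of a turn 10.7, either way. A call with a gripper value outside its range is refused whole. The fingers move at their own pace and stop on an object; "squeeze" is the grip in N (left out, the last holds). Time passes only in rows, so rows that do not move let the fingers close. It gives the time, the measured TCP pose, the force and the opening at its end, in the units of the state.
- sense(): the state, without advancing time (a new reading comes with each control period).
- camera(name): name is "scene" or "top"; returns a dict with "pixels" (384x512x3 uint8, blue, green, red), "range_z" (384x512 float32, m along the optical axis (not along the pixel's ray), 0 where there is no reading), "camera_matrix" (3x3 intrinsics, pixels), "cam_to_world" (4x4, takes a point from camera to world coordinates). Camera axes: x right, y up, looking along -z (the intrinsics and any distortion apply to the point x, -y, -z); pixel columns grow to the right and rows downward; lengths in m; the calibration is good to about 2 mm. A picture is of the moment at which its call begins.
- close_job(): hands the job in, once; it reports no verdict.
The state is a dict: "t": time; "joint_positions": joint angles; "qd": joint speeds; "tau": joint torques, N m; "tool_pos": TCP position; "tcp_rot": TCP orientation; "ft_force": force on the tool from outside, world axes, zero at the start; "moment": the same for the moment, N m; "width": finger opening in m.
Only numpy, scipy, OpenCV 4.12 (cv2) and the standard library are available. Lean on these libraries where they do the work, as an engineer would, in place of code of your own. Each camera call takes 0.05 s, during which the arm holds its last target. There are 200 camera calls.

### The job

The service rack should hold one of each: steel dredger, square jar, white lidded pot, wooden mill; it already has a mill, so leave that one and the duplicate mill on the dark plank alone. Move the other three from the plank into the three empty wells in reverse order (the server reads from the other side): leftmost of the three into the rightmost empty well, middle into middle, rightmost into leftmost, as seen from the robot. Set each down upright on the floor of its well without dropping it, and let go.

Things in the scene. Friction and masses are not known exactly. Their poses are not given: they have to be found in the camera images.
- dredger: stainless steel sugar dredger: plain cylinder 50 mm across to 76 mm height, a lid rim 53 mm across from 76 to 86 mm, domed perforated top to 100 mm; about 0.18 kg. At the start upright on a slate coaster on the plank, its foot 21 mm above the counter. Origin: centre of its underside, z up.
- jar: square glass jar, 44 x 44 mm, 68 mm high, with a paper band, round steel cap 38 mm across to 82 mm height; about 0.2 kg. At the start upright on a slate coaster, its foot 21 mm above the counter, its sides within about 0.25 rad of the plank's. x and y axes are square to its side faces. Origin: centre of its underside, z up.
- pot: white ceramic pot: cylinder 58 mm across (foot 52 mm), 60 mm high, wooden lid 60 mm across from 60 to 69 mm and a ball knob to 82 mm; grip the ceramic wall; about 0.22 kg. At the start upright on a slate coaster, its foot 21 mm above the counter. Origin: centre of its underside, z up.
- mill_plank: turned wooden mill, 115 mm tall, 48 mm across the foot, waisted, small steel ball on top; the duplicate standing on the fourth slate coaster of the plank. To be left standing where it is. Origin: centre of its underside, z up.
- mill_rack: identical wooden mill, 115 mm tall, 48 mm across, already standing in one of the rack's four wells. To be left standing where it is. Origin: centre of its underside, z up.
- coaster_a: fixed dark slate disc, 78 mm across, 5 mm thick, the one under the dredger at the start: in one of the four places, 88 mm apart in a straight row, on the dark wooden plank. Origin: centre of its underside, 16 mm above the counter (its top is at 21 mm); its y axis runs along the row to the left as seen from the robot, x across the plank away from the robot.
- coaster_b: fixed dark slate disc, 78 mm across, 5 mm thick, the one under the jar at the start: in one of the four places, 88 mm apart in a straight row, on the dark wooden plank. Origin: centre of its underside, 16 mm above the counter (its top is at 21 mm); its y axis runs along the row to the left as seen from the robot, x across the plank away from the robot.
- coaster_c: fixed dark slate disc, 78 mm across, 5 mm thick, the one under the pot at the start: in one of the four places, 88 mm apart in a straight row, on the dark wooden plank. Origin: centre of its underside, 16 mm above the counter (its top is at 21 mm); its y axis runs along the row to the left as seen from the robot, x across the plank away from the robot.
- rack: fixed aluminium tray 92 (x) by 356 mm (y), nearer or farther than the plank. Origin: centre of its underside, on the counter; y runs to the robot's left, x away. Four wells 84 x 84 mm inside at y = +132, +44, -44, -132 mm; walls 4 mm thick, 12 mm high. Empty wells have a fixed 3 mm black rubber pad: things stand 8 mm above the counter. The flat tab past its +y end, with a small cup, is no well.

How it is judged:
By the outcome, as a careful person would: the job done as asked, in the order asked, and still so for the second after the job is handed in, with the robot touching nothing.
It also fails if it takes over 86 s, if anything falls off the work surface, if the arm or the gripper's body presses on something with over 40 N, if the wrist force passes 120 N, or if a joint passes its speed limit or range.

## Working session

There is one attempt and no reset: what is moved stays moved. The work goes in short steps, Python scripts to look and compute and a tool call to move; the robot and the scene stay as the last step left them, time stands still between calls to the robot, and variables do not carry over. Pictures are saved under pics/ and viewed, about 12 in all and at most 16, crops included, and the job is handed in when it is done.

Besides the shell and the picture viewer there is one more tool, called after "Call:" as a command line: name --argument value ..., lists and objects as JSON in quotes. move_arm: Moves the arm, as the interface text tells. Its arguments: {"type":"object","properties":{"steps":{"type":"string"},"squeeze":{"type":"number"}},"required":["steps"]}

```bash
mkdir -p pics
cat > h.py <<'E'
from plant import *
import numpy as np, cv2
def pts(c):
    K=c["camera_matrix"];z=c["range_z"];v,u=np.mgrid[0:z.shape[0],0:z.shape[1]]
    x=(u-K[0,2])/K[0,0]*z;y=(v-K[1,2])/K[1,1]*z
    P=np.stack([x,-y,-z,np.ones_like(z)],-1)@np.array(c["cam_to_world"]).T
    P=P[...,:3];P[z==0]=np.nan;return P
E
python3 - <<'E'
from h import *
for n in("scene","top"):
    c=camera(n);cv2.imwrite(f"pics/{n}0.png",c["pixels"]);np.savez(f"{n}0.npz",**c)
    print(n,c["camera_matrix"],np.array(c["cam_to_world"]).round(3),c.keys())
s=sense();print(s)
E
```

```text
scene [[456.34782873   0.         255.23862683]
 [  0.         456.34782873 195.64605638]
 [  0.           0.           1.        ]] [[-0.038 -0.679  0.733  1.224]
 [ 0.999 -0.01   0.043  0.024]
 [-0.022  0.734  0.679  0.684]
 [ 0.     0.     0.     1.   ]] dict_keys(['pixels', 'range_z', 'camera_matrix', 'cam_to_world'])
top [[407.83074903   0.         259.31241047]
 [  0.         407.83074903 185.14971258]
 [  0.           0.           1.        ]] [[-0.001  0.974 -0.225  0.386]
 [-1.     0.     0.005 -0.011]
 [ 0.005  0.225  0.974  0.835]
 [ 0.     0.     0.     1.   ]] dict_keys(['pixels', 'range_z', 'camera_matrix', 'cam_to_world'])
{'t': 0.1, 'joint_positions': array([-1.26037384e+00,  2.77098306e-01, -2.77601708e-02,  1.26802223e+00,
        1.87528035e-05,  1.46742022e+00]), 'qd': array([-0.00091104, -0.00185807,  0.00235853,  0.0008979 , -0.00033269,
        0.00053597]), 'tau': array([ 8.08225996e-04, -4.46707392e+01,  2.96129000e+01,  8.40609719e-03,
       -4.55037070e-05, -1.33654879e-06]), 'tool_pos': array([ 0.25109438, -0.57155509,  0.23023811]), 'tcp_rot': array([-3.07255969e+00, -6.44939499e-01,  3.08840614e-04]), 'ft_force': array([ 0.15354285, -0.21592227,  0.61155346]), 'moment': array([-0.03903305,  0.02209554,  0.0120076 ]), 'width': 0.08570267698919429}
```

View pics/top0.png

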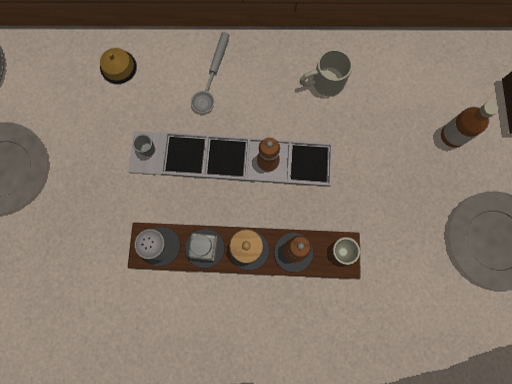

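View pics/scene0.png

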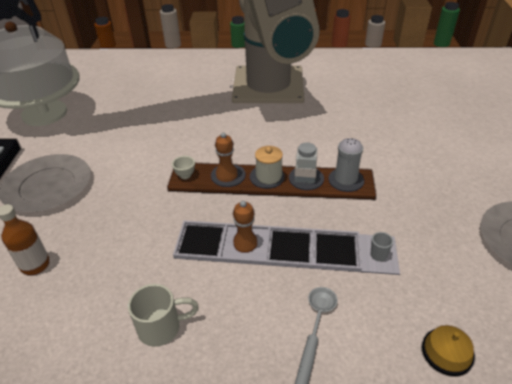

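The top view (up is away from the robot) shows, left to right on the plank: dredger (150,243), jar (203,247), pot (246,247), mill (298,250), then a small bowl (346,252). The rack beyond has empty wells at (185,155), (227,158) and (310,163), and a mill at (268,155). So the dredger goes to y=-132, the jar to +44 and the pot to +132.

```bash
cat > m.py <<'E'
from h import *
def circ(q):
    A=np.c_[2*q,np.ones(len(q))];
    for _ in range(4):
        s=np.linalg.lstsq(A,(q**2).sum(1),rcond=None)[0];r=np.sqrt(s[2]+s[0]**2+s[1]**2)
        e=abs(np.hypot(*(q-s[:2]).T)-r);k=e<max(.0015,np.median(e)*2);q=q[k];A=A[k]
    return s[:2],r
C={n:dict(np.load(n+"0.npz")) for n in("scene","top")}
PP={n:pts(C[n]) for n in C}
if __name__=="__main__":
    for n in C:
        P=PP[n];print(n)
        m=(P[...,2]>.045)&(P[...,2]<.16)&(abs(P[...,1])<.35)&(P[...,0]>.25)&(P[...,0]<.7)
        k,l,st,ce=cv2.connectedComponentsWithStats(m.astype(np.uint8))
        for i in range(1,k):
            if st[i,4]<60: continue
            q=P[l==i];z=q[:,2]
            t=q[z>z.max()-.03]
            lo=q[(z>.045)&(z<.078)]
            print(ce[i].round(),st[i,4],"zmax",z.max().round(3),"med",np.median(q,0).round(3),"mean top",((t.min(0)+t.max(0))/2).round(4), "fit",*(circ(lo[:,:2]) if len(lo)>20 else []))
        # black pads & slate
        hsv=cv2.cvtColor(C[n]["pixels"],cv2.COLOR_BGR2GRAY)
        m=(hsv<35)&(abs(P[...,2]-.008)<.006)&(abs(P[...,1])<.3)&(P[...,0]>.3)&(P[...,0]<.75)
        k,l,st,ce=cv2.connectedComponentsWithStats(m.astype(np.uint8))
        for i in range(1,k):
            if st[i,4]<200: continue
            q=np.float32(P[l==i][:,:2]*1000);r=cv2.minAreaRect(q)
            print("pad",ce[i].round(),st[i,4],r,np.median(P[l==i][:,2]).round(4))
E
python3 m.py
```

```text
scene
[225. 152.] 594 zmax 0.137 med [ 0.454 -0.084  0.098] mean top [ 0.4457 -0.0852  0.1224] fit [ 0.44371254 -0.08564536] 0.013743588010244905
[349. 157.] 859 zmax 0.123 med [0.466 0.176 0.095] mean top [0.4516 0.18   0.1086] fit [0.44828816 0.17998779] 0.024061408481293022
[306. 159.] 657 zmax 0.106 med [0.465 0.089 0.087] mean top [0.4475 0.0898 0.0914] fit [0.45968451 0.08848357] 0.014943639538464108
[269. 160.] 749 zmax 0.105 med [0.463 0.01  0.085] mean top [0.4456 0.0087 0.0898] fit [0.44522758 0.00913592] 0.028447685999189096
[183. 163.] 210 zmax 0.058 med [ 0.434 -0.181  0.052] mean top [ 0.4405 -0.1806  0.0516] fit [ 0.44054997 -0.18016266] 0.02286008721911856
[244. 217.] 602 zmax 0.122 med [ 0.644 -0.033  0.095] mean top [ 0.6351 -0.0337  0.1066] fit [ 0.63628532 -0.03403955] 0.012075476706994655
[382. 240.] 161 zmax 0.053 med [0.655 0.222 0.049] mean top [0.6561 0.2214 0.0489] fit [0.65612886 0.22121765] 0.018179274915280822
pad [201. 240.] 911 ((625.1453247070312, -121.89096069335938), (70.86007690429688, 72.62129211425781), 85.0655746459961) 0.0091
pad [290. 246.] 957
[... 822 characters left out ...]
1  0.08869556] 0.023325137656601023
[299. 247.] 455 zmax 0.137 med [ 0.44  -0.082  0.12 ] mean top [ 0.4422 -0.0849  0.1221] fit [ 0.44288305 -0.08618561] 0.018375948990789596
[348. 250.] 228 zmax 0.056 med [ 0.442 -0.186  0.052] mean top [ 0.4391 -0.1799  0.0507] fit [ 0.43908024 -0.17943935] 0.0230377852089506
pad [185. 155.] 1158 ((644.7380981445312, 142.69305419921875), (74.24813079833984, 74.51483917236328), 86.03938293457031) 0.0078
pad [226. 157.] 1168 ((638.3324584960938, 55.39155578613281), (73.58055877685547, 75.12858581542969), 86.04557037353516) 0.0076
pad [309. 163.] 1161 ((626.1616821289062, -120.14541625976562), (74.11737823486328, 74.15585327148438), 85.42391204833984) 0.0075
```

Run:
```python
from m import *
for n in C:
    P=PP[n];box=(abs(P[...,0]-.446)<.045)&(abs(P[...,1]-.09)<.042)
    q=P[box&(P[...,2]>.084)&(P[...,2]<.0925)];print(n,"shoulder",len(q),cv2.minAreaRect(np.float32(q[:,:2]*1000)))
    q=P[box&(P[...,2]>.097)];print("cap",len(q),circ(q[:,:2]),((q.min(0)+q.max(0))/2).round(4))
    f=P[box&(P[...,2]>.035)&(P[...,2]<.085)]; 
    if n=="scene":
        print("face",np.histogram(f[:,1],8)); 
        for lo,hi in((.066,.116),):
            f=f[(f[:,1]>lo+.008)&(f[:,1]<hi-.008)]; print(np.polyfit(f[:,1],f[:,0],1),np.median(f,0),np.std(f[:,0]))
    im=C[n]["pixels"]; 
im=C["top"]["pixels"][215:285,120:320];cv2.imwrite("pics/c1.png",cv2.resize(im,None,fx=4,fy=4,interpolation=cv2.INTER_CUBIC))
```

```text
scene shoulder 142 ((446.73553466796875, 90.13981628417969), (43.58137893676758, 45.91279983520508), 83.41309356689453)
cap 194 (array([0.44806791, 0.09014265]), np.float64(0.015924307523451604)) [0.4471 0.091  0.1017]
face (array([48, 47, 48, 46, 47, 51, 46, 43]), array([0.06582497, 0.07143742, 0.07704987, 0.08266232, 0.08827477,
       0.09388723, 0.09949968, 0.10511213, 0.11072458]))
[0.10401029 0.45800554] [0.46735483 0.09100449 0.06070107] 0.001708026903126319
top shoulder 220 ((445.98724365234375, 90.74527740478516), (43.90973663330078, 43.813743591308594), 83.66399383544922)
cap 353 (array([0.44599551, 0.09033391]), np.float64(0.015044030752133165)) [0.4463 0.0906 0.1016]
```

View pics/c1.png

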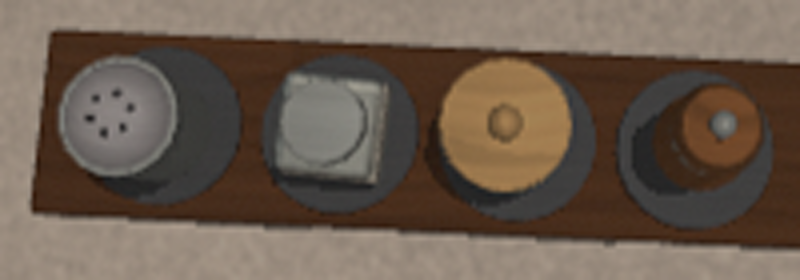

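Call:
move_arm --steps "0 0 0 0 -10.7;0 0 0 0 -10.7;0 0 0 0 -10.7;0 0 0 0 -10.7;0 0 0 0 -10.7;0 0 0 0 -10.7;0 0 0 0 0" --squeeze 40

```text
t: 0.98
tool_pos: [0.25, -0.5684, 0.2252]
tcp_rot: [-2.246, -2.182, -0.008]
ft_force: [0.9, 0.6, 0.1]
width: 0.0857
```

Viewed: plank crop. The dredger, jar and pot stand upright near their coasters, and the jar is turned about 6°, which the scene camera confirms.

Call:
move_arm --steps "0 58 11 -1 2;0 58 11 -1 0;0 58 11 -1 0;0 58 11 -1 0;0 58 11 0 0;0 58 11 0 0;0 58 11 0 0;0 58 11 0 0;0 58 11 0 0;0 58 11 0 0;0 58 11 0 0;0 30 6 0 0"

```text
t: 2.48
tool_pos: [0.4353, 0.1042, 0.2348]
tcp_rot: [-2.34, -2.088, -0.015]
ft_force: [0.6, -0.2, -0.4]
width: 0.0852
```

```bash
cat > go.py <<'E'
import sys
from h import *
from scipy.spatial.transform import Rotation as R
# go.py x y z [angle of tool x, deg]
s=sense();M=R.from_rotvec(s["tcp_rot"]).as_matrix()
t=np.array([float(v) for v in sys.argv[1:4]]);a=np.degrees(np.arctan2(M[1,0],M[0,0]))
print("t",round(s["t"],2),"pos",np.round(s["tool_pos"],4),"shift mm",(M.T@(t-s["tool_pos"])*1000).round(1),"ang",a.round(2),"zdir",M[:,2].round(3),"F",np.round(s["ft_force"],1),"w",round(s["width"],4))
if len(sys.argv)>4: print("turn",round(a-float(sys.argv[4]),2))
E
python3 go.py .448 .1805 .22 86
```

```text
t 2.48 pos [0.4353 0.1042 0.2348] shift mm [77.1  3.9 15.7] ang 83.51 zdir [ 0.004  0.01  -1.   ] F [ 0.6 -0.2 -0.4] w 0.0852
turn -2.49
```

Call:
move_arm --steps "0 40 2 0 -2;0 34 2 10 0;0 2 0 5 0;0 0 0 0 0"

```text
t: 2.98
tool_pos: [0.4468, 0.1841, 0.2198]
tcp_rot: [-2.309, -2.123, -0.014]
ft_force: [-0.8, 0.2, 1.8]
width: 0.0853
```

```bash
python3 go.py .448 .1805 .055 86
```

```text
t 2.98 pos [0.4468 0.1841 0.2198] shift mm [ -5.1   1.1 164.8] ang 85.19 zdir [ 0.003  0.01  -1.   ] F [-0.8  0.2  1.8] w 0.0853
turn -0.81
```

Call:
move_arm --steps "0 -4 1 25 0;0 0 0 25 0;0 0 0 25 0;0 0 0 25 0;0 0 0 15 0;0 0 0 0 0"

```text
t: 3.72
tool_pos: [0.4494, 0.175, 0.1043]
tcp_rot: [-2.328, -2.107, -0.018]
ft_force: [-0.7, -0.7, -0.4]
width: 0.0852
```

```bash
python3 go.py .448 .1805 .055 86
```

```text
t 3.73 pos [0.4494 0.175  0.1043] shift mm [ 4.9 -2.3 49.3] ang 84.29 zdir [ 0.008  0.009 -1.   ] F [-0.7 -0.7 -0.4] w 0.0852
turn -1.71
```

Call:
move_arm --steps "0 3 -1 15 -1;0 1 -1 15 0;0 1 0 12 0;0 0 0 5 0;0 0 0 0 0"

```text
t: 4.35
tool_pos: [0.45, 0.1812, 0.0559]
tcp_rot: [2.31, 2.129, 0.022]
ft_force: [0.3, -0.6, 0.2]
width: 0.0852
```

```bash
python3 go.py .448 .1805 .055 86
```

```text
t 4.35 pos [0.45   0.1812 0.0559] shift mm [-0.8 -1.9  0.9] ang 85.33 zdir [ 0.011  0.009 -1.   ] F [ 0.3 -0.6  0.2] w 0.0852
turn -0.67
```

Call:
move_arm --steps "0 0 -2 0 0;60 0 0 0 0;110 0 0 0 0;255 0 0 0 0;255 0 0 0 0;255 0 0 0 0;255 0 0 0 0" --squeeze 40

```text
t: 5.22
tool_pos: [0.4486, 0.1816, 0.0571]
tcp_rot: [2.309, 2.128, 0.025]
ft_force: [-0.4, 0.5, 0.8]
width: 0.0492
```

```bash
python3 - <<'E'
from h import *
c=camera("scene");im=c["pixels"][90:280,150:420];cv2.imwrite("pics/g1.png",cv2.resize(im,None,fx=2.5,fy=2.5))
E
python3 go.py .448 .1805 .055 86
```

```text
t 5.28 pos [0.4486 0.1817 0.0571] shift mm [-1.2 -0.6  2.1] ang 85.33 zdir [ 0.013  0.01  -1.   ] F [-0.2 -0.3 -0.4] w 0.0492
turn -0.67
```

View pics/g1.png

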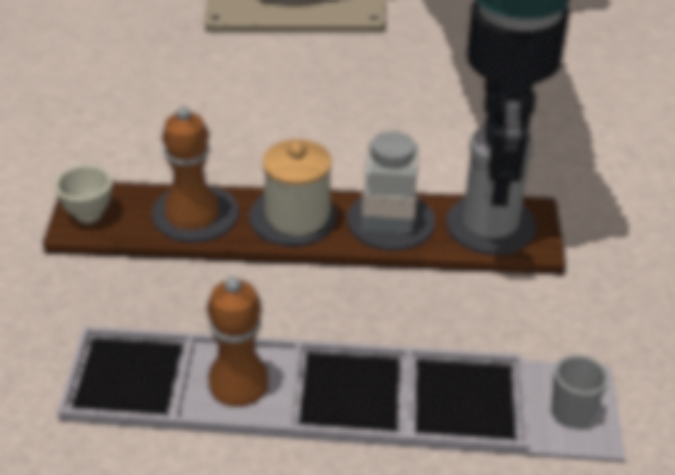

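The crop shows the dredger held upright in the jaws (490,180) at 49 mm opening, and nothing else has moved. Lifting.

Call:
move_arm --steps "255 0 0 -15 0;255 0 0 -30 0;255 0 0 -40 0;255 0 0 -40 0;255 0 0 -40 0;255 0 0 -15 0;255 0 0 0 0"

```text
t: 6.15
tool_pos: [0.445, 0.1792, 0.245]
tcp_rot: [2.309, 2.128, 0.024]
ft_force: [0.9, -0.0, -1.6]
width: 0.0491
```

```bash
python3 go.py .6257 -.1205 .22 86
```

```text
t 6.15 pos [0.445  0.1792 0.245 ] shift mm [-284.2  204.2   24.5] ang 85.32 zdir [ 0.013  0.009 -1.   ] F [ 0.9 -0.  -1.6] w 0.0491
turn -0.68
```

Call:
move_arm --steps "255 -30 22 0 0;255 -48 34 0 0;255 -48 34 0 0;255 -48 34 0 0;255 -48 34 0 0;255 -40 28 0 0;255 -20 14 0 0;255 0 0 0 0"

```text
t: 7.15
tool_pos: [0.6179, -0.1249, 0.2237]
tcp_rot: [-2.291, -2.119, -0.0]
ft_force: [-1.1, -0.2, -1.2]
width: 0.0495
```

```bash
python3 go.py .6257 -.1205 .22 86
```

```text
t 7.15 pos [ 0.6179 -0.1249  0.2237] shift mm [4.9 7.5 3.6] ang 85.52 zdir [-0.014  0.016 -1.   ] F [-1.1 -0.2 -1.2] w 0.0495
turn -0.48
```

Call:
move_arm --steps "255 3 5 15 0;255 2 3 28 0;255 0 0 28 0;255 0 0 28 0;255 0 0 20 0;255 0 0 8 0;255 0 0 0 0"

```text
t: 8.02
tool_pos: [0.6172, -0.1048, 0.0861]
tcp_rot: [-2.269, -2.124, 0.005]
ft_force: [0.6, 1.1, -1.7]
width: 0.049
```

```bash
python3 go.py .6257 -.1205 .044 86
```

```text
t 8.03 pos [ 0.6172 -0.1048  0.0861] shift mm [-15.9  10.6  41.5] ang 86.2 zdir [-0.025  0.022 -0.999] F [ 0.6  1.1 -1.7] w 0.049
turn 0.2
```

Call:
move_arm --steps "255 -7 5 0 0;255 -6 4 5 0;255 -2 1 8 0;255 0 0 0 0"

```text
t: 8.52
tool_pos: [0.6289, -0.1219, 0.0744]
tcp_rot: [-2.273, -2.128, 0.001]
ft_force: [-0.3, -0.6, -2.2]
width: 0.0493
```

```bash
python3 go.py .6257 -.1205 .044 86
```

```text
t 8.53 pos [ 0.6289 -0.1219  0.0744] shift mm [ 0.6 -2.7 30.5] ang 86.22 zdir [-0.02  0.02 -1.  ] F [-0.3 -0.6 -2.2] w 0.0493
turn 0.22
```

Call:
move_arm --steps "255 0 -1 8 0;255 0 -1 8 0;255 0 0 6 0;255 0 0 3 0;255 0 0 0 0"

```text
t: 9.15
tool_pos: [0.6255, -0.1209, 0.0473]
tcp_rot: [-2.272, -2.127, 0.002]
ft_force: [-0.3, 1.2, -1.7]
width: 0.0492
```

```bash
python3 go.py .6257 -.1205 .044 86
```

```text
t 9.15 pos [ 0.6255 -0.1209  0.0473] shift mm [0.4 0.2 3.3] ang 86.21 zdir [-0.021  0.021 -1.   ] F [-0.3  1.2 -1.7] w 0.0492
turn 0.21
```

Small steps down until contact shows.

Call:
move_arm --steps "255 0 0 1.5 0;255 0 0 1 0;255 0 0 0 0"

```text
t: 9.52
tool_pos: [0.6261, -0.121, 0.0452]
tcp_rot: [-2.272, -2.128, 0.001]
ft_force: [-0.1, 1.7, -1.2]
width: 0.0493
```

Call:
move_arm --steps "255 0 0 1 0;255 0 0 0 0"

```text
t: 9.78
tool_pos: [0.6265, -0.1211, 0.0448]
tcp_rot: [-2.273, -2.128, -0.0]
ft_force: [0.8, 0.1, -1.0]
width: 0.0492
```

Call:
move_arm --steps "255 0 0 1.5 0;255 0 0 0 0"

```text
t: 10.02
tool_pos: [0.6268, -0.1211, 0.0448]
tcp_rot: [-2.274, -2.129, -0.001]
ft_force: [-1.0, 0.1, -2.0]
width: 0.0492
```

Call:
move_arm --steps "255 0 0 1 0;255 0 0 0 0"

```text
t: 10.28
tool_pos: [0.627, -0.1212, 0.0446]
tcp_rot: [-2.274, -2.129, -0.001]
ft_force: [-0.4, -0.3, -0.1]
width: 0.0493
```

Call:
move_arm --steps "255 0 0 3 0;255 0 0 0 0"

```text
t: 10.52
tool_pos: [0.6274, -0.1213, 0.0449]
tcp_rot: [-2.275, -2.13, -0.002]
ft_force: [0.6, -0.9, -1.9]
width: 0.0493
```

```bash
python3 - <<'E'
from h import *
c=camera("scene");im=c["pixels"][90:280,150:420];cv2.imwrite("pics/g2.png",cv2.resize(im,None,fx=2.5,fy=2.5))
E
python3 go.py .6257 -.1205 .044 86
```

```text
t 10.57 pos [ 0.6275 -0.1213  0.0448] shift mm [ 0.7 -1.8  0.8] ang 86.22 zdir [-0.016  0.019 -1.   ] F [ 0.2  0.4 -1.8] w 0.0492
turn 0.22
```

View pics/g2.png

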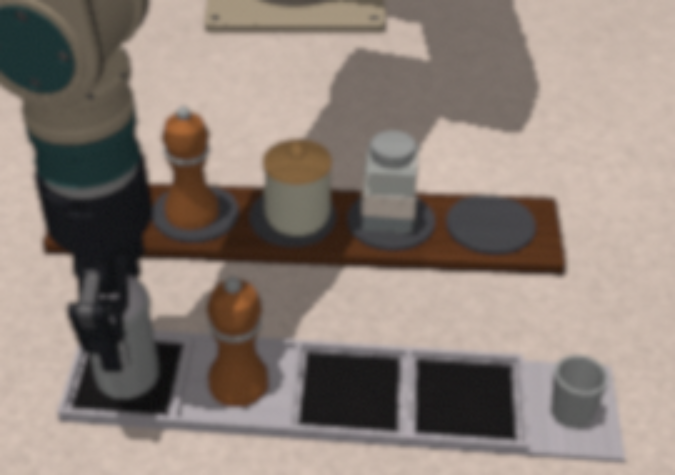

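Call:
move_arm --steps "255 -1 -1 5 0;255 0 0 0 0"

```text
t: 10.82
tool_pos: [0.6279, -0.1214, 0.045]
tcp_rot: [-2.275, -2.131, -0.007]
ft_force: [0.1, -0.2, -2.6]
width: 0.0494
```

```bash
python3 - <<'E'
from h import *
F=[]
for i in range(8):
    camera("top");F.append(sense()["ft_force"])
print(np.mean(F,0),np.std(F,0))
E
python3 go.py .6257 -.1205 .044 86
```

```text
[-0.39775315  0.87951743  3.96800715] [0.67454487 0.63764848 2.34255875]
t 11.22 pos [ 0.6279 -0.1215  0.0443] shift mm [ 0.9 -2.3  0.4] ang 86.25 zdir [-0.014  0.021 -1.   ] F [0.6 2.2 4.9] w 0.0491
turn 0.25
```

Contact confirmed (Fz +4 N). Releasing.

Call:
move_arm --steps "90 0 0 0 0;70 0 0 0 0;40 0 0 0 0;0 0 0 0 0;0 0 0 0 0"

```text
t: 11.85
tool_pos: [0.6255, -0.1212, 0.0412]
tcp_rot: [-2.272, -2.127, -0.002]
ft_force: [-0.1, 1.2, -0.6]
width: 0.0855
```

```bash
python3 - <<'E'
from h import *
c=camera("scene");P=pts(c);np.savez("s1.npz",**c)
m=(abs(P[...,0]-.63)<.035)&(abs(P[...,1]+.121)<.035)&(P[...,2]>.02)&(P[...,2]<.16)
from m import circ
for lo,hi in((.02,.045),(.03,.06)):
    q=P[m&(P[...,2]>lo)&(P[...,2]<hi)];print(len(q),circ(q[:,:2]) if len(q)>20 else "")
E
python3 go.py .628 -.1215 .2 86
```

```text
149 (array([ 0.6293541 , -0.12202214]), np.float64(0.023997209748290782))
150 (array([ 0.63011281, -0.12061168]), np.float64(0.02251478396389304))
t 11.9 pos [ 0.6255 -0.1212  0.0412] shift mm [   3.2   -0.7 -158.8] ang 86.23 zdir [-0.019  0.022 -1.   ] F [-0.5  0.5 -0.3] w 0.0854
turn 0.23
```

Call:
move_arm --steps "0 0 0 -10 0;0 0 0 -20 0;0 0 0 -30 0;0 0 0 -40 0;0 0 0 -40 0;0 0 0 -40 0;0 0 0 -10 0;0 0 0 0 0"

```text
t: 12.9
tool_pos: [0.6293, -0.1255, 0.2412]
tcp_rot: [-2.274, -2.129, -0.004]
ft_force: [0.4, 0.7, 0.6]
width: 0.0854
```

```bash
python3 go.py .446 .0905 .22 83.7
```

```text
t 12.9 pos [ 0.6293 -0.1255  0.2412] shift mm [ 203.1 -196.6   28.7] ang 86.23 zdir [-0.016  0.021 -1.   ] F [0.4 0.7 0.6] w 0.0854
turn 2.53
```

Call:
move_arm --steps "0 18 -18 0 2.5;0 22 -21 0 0;0 22 -21 0 0;0 22 -21 0 0;0 22 -21 0 0;0 22 -21 0 0;0 22 -21 0 0;0 22 -21 0 0;0 15 -15 0 0;0 10 -10 0 0;0 5 -5 0 0;0 0 0 0 0"

```text
t: 14.4
tool_pos: [0.4405, 0.1033, 0.2317]
tcp_rot: [-2.306, -2.059, 0.03]
ft_force: [0.5, -0.3, 0.3]
width: 0.085
```

```bash
python3 go.py .446 .0905 .22 83.7
```

```text
t 14.4 pos [0.4405 0.1033 0.2317] shift mm [-12.3   7.4  11.1] ang 83.51 zdir [-0.048  0.024 -0.999] F [ 0.5 -0.3  0.3] w 0.085
turn -0.19
```

Tilt has drifted to about 3°, so I'm probing which motions undo it.

Call:
move_arm --steps "0 0 50 0 0;0 0 0 0 0"

```text
t: 14.65
tool_pos: [0.492, 0.0969, 0.2289]
tcp_rot: [-2.307, -2.059, 0.03]
ft_force: [-0.3, 0.0, 0.4]
width: 0.0854
```

```bash
python3 go.py .446 .0905 .22 83.7; python3 -c "
from h import *;print(sense()['joint_positions'])"
```

```text
t 14.65 pos [0.492  0.0969 0.2289] shift mm [-11.7 -44.5  10.9] ang 83.47 zdir [-0.047  0.024 -0.999] F [-0.3  0.   0.4] w 0.0854
turn -0.23
[ 0.05014934  0.08911651 -0.25957615  1.2680488   0.02599686  1.73382516]
```

Call:
move_arm --steps "0 0 -50 0 0;0 0 0 0 0"

```text
t: 14.9
tool_pos: [0.4415, 0.1016, 0.2306]
tcp_rot: [-2.308, -2.055, 0.034]
ft_force: [0.9, -0.8, 0.1]
width: 0.0854
```

```bash
python3 go.py .446 .0905 .22 83.7; python3 -c "
from h import *;print(sense()['joint_positions'])"
```

```text
t 14.9 pos [0.4415 0.1016 0.2306] shift mm [-10.6   6.3  10.1] ang 83.34 zdir [-0.05   0.023 -0.998] F [ 0.9 -0.8  0.1] w 0.0854
turn -0.36
[ 6.59643728e-02  1.59663211e-03 -3.48234437e-01  1.26928814e+00
  2.65826545e-02  1.75192530e+00]
```

Call:
move_arm --steps "0 0 10 0 0;0 0 10 0 0;0 0 10 0 0;0 0 10 0 0;0 0 10 0 0;0 0 0 0 0"

```text
t: 15.65
tool_pos: [0.4984, 0.0945, 0.2284]
tcp_rot: [-2.312, -2.055, 0.03]
ft_force: [-0.0, 0.5, -0.1]
width: 0.0854
```

```bash
python3 go.py .446 .0905 .22 83.7
```

```text
t 15.65 pos [0.4984 0.0945 0.2284] shift mm [-10.3 -51.1  10.8] ang 83.25 zdir [-0.046  0.023 -0.999] F [-0.   0.5 -0.1] w 0.0854
turn -0.45
```

Call:
move_arm --steps "0 0 40 0 0;0 0 40 0 0;0 0 40 0 0;0 0 40 0 0;0 0 0 0 0"

```text
t: 16.27
tool_pos: [0.6595, 0.0758, 0.2191]
tcp_rot: [-2.309, -2.055, 0.033]
ft_force: [-1.2, 0.6, -0.3]
width: 0.086
```

```bash
python3 go.py .446 .0905 .22 83.7
```

```text
t 16.27 pos [0.6595 0.0758 0.2191] shift mm [ -10.3 -213.6   10. ] ang 83.31 zdir [-0.05   0.023 -0.998] F [-1.2  0.6 -0.3] w 0.086
turn -0.39
```

Call:
move_arm --steps "0 0 -40 0 0;0 0 0 0 0;0 0 -40 0 0;0 0 0 0 0;0 0 -40 0 0;0 0 0 0 0;0 0 -40 0 0;0 0 0 0 0"

```text
t: 17.27
tool_pos: [0.4974, 0.095, 0.2274]
tcp_rot: [-2.309, -2.055, 0.033]
ft_force: [1.2, -0.6, 0.5]
width: 0.0858
```

```bash
python3 go.py .446 .0905 .22 83.7
```

```text
t 17.27 pos [0.4974 0.095  0.2274] shift mm [-10.6 -50.    9.9] ang 83.33 zdir [-0.05   0.024 -0.998] F [ 1.2 -0.6  0.5] w 0.0858
turn -0.37
```

Call:
move_arm --steps "0 0 0 -40 0;0 0 0 -40 0;0 0 0 0 0"

```text
t: 17.65
tool_pos: [0.5063, 0.0928, 0.3106]
tcp_rot: [-2.312, -2.058, 0.026]
ft_force: [0.4, -0.1, -1.2]
width: 0.0849
```

```bash
python3 go.py .446 .0905 .22 83.7
```

```text
t 17.65 pos [0.5063 0.0928 0.3106] shift mm [-10.9 -55.4  93. ] ang 83.31 zdir [-0.043  0.024 -0.999] F [ 0.4 -0.1 -1.2] w 0.0849
turn -0.39
```

Call:
move_arm --steps "0 0 0 40 0;0 0 0 0 0;0 0 0 40 0;0 0 0 0 0"

```text
t: 18.15
tool_pos: [0.5081, 0.0943, 0.231]
tcp_rot: [-2.316, -2.06, 0.018]
ft_force: [-0.1, -0.4, -0.4]
width: 0.0853
```

```bash
python3 go.py .446 .0905 .22 83.7
```

```text
t 18.15 pos [0.5081 0.0943 0.231 ] shift mm [-11.2 -60.8  13.2] ang 83.28 zdir [-0.037  0.023 -0.999] F [-0.1 -0.4 -0.4] w 0.0853
turn -0.42
```

Call:
move_arm --steps "0 0 0 -60 0;0 0 0 -60 0;0 0 0 0 0"

```text
t: 18.52
tool_pos: [0.5147, 0.0912, 0.3593]
tcp_rot: [-2.319, -2.062, 0.013]
ft_force: [-0.1, -0.5, -0.1]
width: 0.0852
```

```bash
python3 go.py .446 .0905 .22 83.7
```

```text
t 18.52 pos [0.5147 0.0912 0.3593] shift mm [-11.5 -63.3 141.4] ang 83.28 zdir [-0.032  0.024 -0.999] F [-0.1 -0.5 -0.1] w 0.0852
turn -0.42
```

Call:
move_arm --steps "0 0 0 15 0;0 0 0 15 0;0 0 0 15 0;0 0 0 15 0;0 0 0 15 0;0 0 0 15 0;0 0 0 0 0"

```text
t: 19.4
tool_pos: [0.5089, 0.0933, 0.2593]
tcp_rot: [-2.315, -2.059, 0.022]
ft_force: [-0.4, 0.8, -0.8]
width: 0.0853
```

```bash
python3 go.py .446 .0905 .22 83.7
```

```text
t 19.4 pos [0.5089 0.0933 0.2593] shift mm [-10.9 -60.4  41.7] ang 83.27 zdir [-0.039  0.023 -0.999] F [-0.4  0.8 -0.8] w 0.0853
turn -0.43
```

Call:
move_arm --steps "0 0 0 -60 0;0 0 0 -60 0;0 0 0 0 0;0 0 0 60 0;0 0 0 0 0;0 0 0 60 0;0 0 0 0 0;0 0 0 -60 0;0 0 0 -60 0;0 0 0 0 0"

```text
t: 20.65
tool_pos: [0.5188, 0.0904, 0.4027]
tcp_rot: [-2.322, -2.066, 0.003]
ft_force: [0.4, -0.5, 0.2]
width: 0.0855
```

```bash
python3 go.py .446 .0905 .22 83.7
```

```text
t 20.65 pos [0.5188 0.0904 0.4027] shift mm [-12.2 -67.5 184.3] ang 83.29 zdir [-0.024  0.024 -0.999] F [ 0.4 -0.5  0.2] w 0.0855
turn -0.41
```

Call:
move_arm --steps "0 0 -30 60 0;0 0 0 0 0;0 0 -30 60 0;0 0 0 0 0"

```text
t: 21.15
tool_pos: [0.4621, 0.0988, 0.3002]
tcp_rot: [-2.32, -2.064, 0.01]
ft_force: [0.3, -0.1, 0.1]
width: 0.085
```

```bash
python3 go.py .446 .0905 .22 83.7
```

```text
t 21.15 pos [0.4621 0.0988 0.3002] shift mm [-11.7 -12.5  80.4] ang 83.28 zdir [-0.029  0.023 -0.999] F [ 0.3 -0.1  0.1] w 0.085
turn -0.42
```

Call:
move_arm --steps "0 -50 0 0 0;0 0 0 0 0;0 40 0 0 0;0 0 0 0 0"

```text
t: 21.65
tool_pos: [0.4812, 0.0882, 0.3231]
tcp_rot: [-2.34, -2.081, -0.038]
ft_force: [0.0, -0.4, 0.4]
width: 0.0857
```

```bash
python3 go.py .446 .0905 .22 83.7
```

```text
t 21.65 pos [0.4812 0.0882 0.3231] shift mm [ -4.3 -36.1 102.7] ang 83.31 zdir [ 0.012  0.023 -1.   ] F [ 0.  -0.4  0.4] w 0.0857
turn -0.39
```

Tangential stop-and-go strokes cancel the tilt (now about 1.5°). On to the jar.

Call:
move_arm --steps "0 -4 -18 20 0;0 0 -17 25 0;0 0 -1 25 0;0 0 0 25 0;0 0 0 15 0;0 0 0 0 0"

```text
t: 22.4
tool_pos: [0.4712, 0.0919, 0.2347]
tcp_rot: [2.328, 2.077, 0.091]
ft_force: [0.4, 0.4, -0.9]
width: 0.0851
```

```bash
python3 go.py .446 .0905 .040 83.7
```

```text
t 22.4 pos [0.4712 0.0919 0.2347] shift mm [-10.1 -35.2 192.8] ang 83.52 zdir [ 0.057  0.024 -0.998] F [ 0.4  0.4 -0.9] w 0.0851
turn -0.18
```

Call:
move_arm --steps "0 0 0 0 0;0 0 0 0 0"

```text
t: 22.65
tool_pos: [0.4738, 0.0919, 0.2378]
tcp_rot: [2.326, 2.075, 0.097]
ft_force: [0.0, -0.8, -0.2]
width: 0.0855
```

```bash
python3 go.py .446 .0905 .040 83.7;python3 -c "
from h import *;s=sense();print(s['joint_positions'].round(4),s['qd'].round(4))"
```

```text
t 22.65 pos [0.4738 0.0919 0.2378] shift mm [-10.6 -39.  195.6] ang 83.53 zdir [ 0.062  0.024 -0.998] F [ 0.  -0.8 -0.2] w 0.0855
turn -0.17
[ 0.0445 -0.0271 -0.3617  1.1734  0.0212  1.7298] [-0.0002 -0.0031  0.0181  0.0055  0.0006 -0.0008]
```

Call:
move_arm --steps "0 0 -30 0 0;0 0 0 0 0"

```text
t: 22.9
tool_pos: [0.4447, 0.0953, 0.2376]
tcp_rot: [2.325, 2.074, 0.1]
ft_force: [0.8, 0.2, -0.3]
width: 0.0849
```

```bash
python3 go.py .446 .0905 .040 83.7;python3 -c "
from h import *;s=sense();print(s['joint_positions'].round(4),s['qd'].round(4))"
```

```text
t 22.9 pos [0.4447 0.0953 0.2376] shift mm [-10.8 -10.3 197.1] ang 83.52 zdir [ 0.064  0.024 -0.998] F [ 0.8  0.2 -0.3] w 0.0849
turn -0.18
[ 0.0556 -0.0813 -0.413   1.1734  0.0205  1.7411] [-0.0092  0.0292  0.0605 -0.0435 -0.0047  0.0017]
```

Call:
move_arm --steps "0 20 0 0 0;0 20 0 0 0;0 20 0 0 0;0 0 0 0 0;0 0 0 0 0"

```text
t: 23.52
tool_pos: [0.4561, 0.1561, 0.2429]
tcp_rot: [2.321, 2.068, 0.11]
ft_force: [-0.3, -0.7, 0.4]
width: 0.0854
```

```bash
python3 go.py .446 .0905 .040 83.7;python3 -c "
from h import *;s=sense();print(s['joint_positions'].round(4),s['qd'].round(4))"
```

```text
t 23.52 pos [0.4561 0.1561 0.2429] shift mm [-72.8 -16.6 200. ] ang 83.47 zdir [ 0.073  0.024 -0.997] F [-0.3 -0.7  0.4] w 0.0854
turn -0.23
[ 0.1894 -0.0398 -0.3637  1.1706  0.01    1.8757] [ 0.0007  0.0031  0.008  -0.0019  0.0011 -0.0022]
```

Call:
move_arm --steps "0 -20 0 0 0;0 -20 0 0 0;0 -20 0 0 0;0 0 0 0 0;0 0 0 0 0"

```text
t: 24.15
tool_pos: [0.4499, 0.0925, 0.2416]
tcp_rot: [2.323, 2.063, 0.111]
ft_force: [-0.2, -0.2, -0.3]
width: 0.085
```

```bash
python3 go.py .446 .0905 .040 83.7;python3 -c "
from h import *;s=sense();print(s['joint_positions'].round(4),s['qd'].round(4))"
```

```text
t 24.15 pos [0.4499 0.0925 0.2416] shift mm [ -8.9 -18.  200.6] ang 83.28 zdir [ 0.075  0.023 -0.997] F [-0.2 -0.2 -0.3] w 0.085
turn -0.42
[ 0.0493 -0.0824 -0.4062  1.1711  0.0196  1.7392] [-0.0104 -0.0035 -0.0024  0.0017 -0.0015 -0.0019]
```

Call:
move_arm --steps "0 0 0 -50 0;0 0 0 0 0;0 0 0 -50 0;0 0 0 0 0;0 0 0 -50 0;0 0 0 0 0"

```text
t: 24.9
tool_pos: [0.4327, 0.091, 0.3846]
tcp_rot: [2.33, 2.076, 0.09]
ft_force: [0.2, 0.5, 0.5]
width: 0.0853
```

```bash
python3 go.py .446 .0905 .040 83.7;python3 -c "
from h import *;s=sense();print(s['joint_positions'].round(4),s['qd'].round(4))"
```

```text
t 24.9 pos [0.4327 0.091  0.3846] shift mm [ -9.3  -5.  344.7] ang 83.44 zdir [ 0.056  0.024 -0.998] F [0.2 0.5 0.5] w 0.0853
turn -0.26
[ 0.0469 -0.1393 -0.1592  1.4938  0.021   1.7335] [ 0.0074  0.044  -0.1756 -0.0091  0.0003  0.0022]
```

Call:
move_arm --steps "0 0 0 25 0;0 0 0 25 0;0 0 0 25 0;0 0 0 25 0;0 0 0 25 0;0 0 0 25 0"

```text
t: 25.65
tool_pos: [0.4406, 0.0967, 0.225]
tcp_rot: [2.329, 2.081, 0.087]
ft_force: [0.9, 0.0, 0.1]
width: 0.0854
```

```bash
python3 go.py .446 .0905 .040 83.7;python3 -c "
from h import *;s=sense();print(s['joint_positions'].round(4),s['qd'].round(4))"
```

```text
t 25.65 pos [0.4406 0.0967 0.225 ] shift mm [-11.1  -3.2 184.8] ang 83.61 zdir [ 0.053  0.024 -0.998] F [0.9 0.  0.1] w 0.0854
turn -0.09
[ 0.0588 -0.0726 -0.4316  1.1573  0.021   1.7424] [ 0.0159  0.15   -0.3298 -0.4667  0.0013  0.011 ]
```

Call:
move_arm --steps "0 0 0 0 0;0 0 0 -60 0;0 0 0 0 0;0 0 0 -60 0;0 0 0 0 0;0 0 0 -60 0;0 0 0 0 0;0 0 0 30 0;0 0 0 30 0;0 0 0 30 0;0 0 0 30 0;0 0 0 30 0"

```text
t: 27.15
tool_pos: [0.4268, 0.0972, 0.2351]
tcp_rot: [2.338, 2.094, 0.059]
ft_force: [0.5, 0.6, -0.6]
width: 0.0852
```

```bash
python3 go.py .446 .0905 .040 83.7
```

```text
t 27.15 pos [0.4268 0.0972 0.2351] shift mm [ -9.7  14.6 195.4] ang 83.73 zdir [ 0.03   0.023 -0.999] F [ 0.5  0.6 -0.6] w 0.0852
turn 0.03
```

Call:
move_arm --steps "0 0 0 0 0;0 0 0 -60 0;0 0 0 0 0;0 0 0 -60 0;0 0 0 0 0;0 0 0 30 0;0 0 0 30 0;0 0 0 30 0;0 0 0 30 0;0 0 0 30 0;0 0 0 0 0"

```text
t: 28.52
tool_pos: [0.4265, 0.0984, 0.2003]
tcp_rot: [2.337, 2.095, 0.06]
ft_force: [-0.4, 0.9, 1.4]
width: 0.0857
```

```bash
python3 go.py .446 .0905 .040 83.7
```

```text
t 28.52 pos [0.4265 0.0984 0.2003] shift mm [-10.   15.7 160.5] ang 83.78 zdir [ 0.031  0.024 -0.999] F [-0.4  0.9  1.4] w 0.0857
turn 0.08
```

Call:
move_arm --steps "0 -5 8 10 0;0 -4 6 15 0;0 -1 1 20 0;0 0 0 20 0;0 0 0 20 0;0 0 0 5 0"

```text
t: 29.28
tool_pos: [0.4527, 0.087, 0.1119]
tcp_rot: [2.331, 2.087, 0.076]
ft_force: [-0.6, -0.0, 0.4]
width: 0.0855
```

```bash
python3 go.py .446 .0905 .040 83.7
```

```text
t 29.27 pos [0.4527 0.087  0.1119] shift mm [  0.7 -10.   71.6] ang 83.7 zdir [ 0.044  0.024 -0.999] F [-0.6 -0.   0.4] w 0.0855
turn 0.0
```

Call:
move_arm --steps "0 0 -4 20 0;0 0 -3 20 0;0 0 -2 15 0;0 0 0 8 0;0 0 0 0 0"

```text
t: 29.9
tool_pos: [0.4525, 0.0887, 0.0499]
tcp_rot: [2.328, 2.082, 0.086]
ft_force: [-0.6, -0.7, 0.2]
width: 0.0857
```

```bash
python3 go.py .446 .0905 .040 83.7
```

```text
t 29.9 pos [0.4525 0.0887 0.0499] shift mm [ 0.8 -7.1  9.6] ang 83.65 zdir [ 0.053  0.024 -0.998] F [-0.6 -0.7  0.2] w 0.0857
turn -0.05
```

Call:
move_arm --steps "0 1 -4 5 0;0 0 -4 4 0;0 0 0 0 0"

```text
t: 30.28
tool_pos: [0.4463, 0.091, 0.0415]
tcp_rot: [2.327, 2.08, 0.09]
ft_force: [0.2, 0.2, 0.3]
width: 0.0852
```

```bash
python3 go.py .446 .0905 .040 83.7
```

```text
t 30.27 pos [0.4463 0.091  0.0415] shift mm [-0.6 -0.3  1.5] ang 83.65 zdir [ 0.056  0.024 -0.998] F [0.2 0.2 0.3] w 0.0852
turn -0.05
```

Call:
move_arm --steps "110 0 0 0 0;255 0 0 0 0;255 0 0 0 0;255 0 0 0 0;255 0 0 0 0" --squeeze 45

```text
t: 30.9
tool_pos: [0.4464, 0.091, 0.0425]
tcp_rot: [2.326, 2.08, 0.09]
ft_force: [-0.5, -1.2, -0.8]
width: 0.0434
```

```bash
python3 go.py .446 .0905 .040 83.7; python3 -c "
from h import *;s=sense();print(s['joint_positions'].round(4),s['qd'].round(4))"
```

```text
t 30.9 pos [0.4464 0.091  0.0425] shift mm [-0.7 -0.5  2.5] ang 83.66 zdir [ 0.056  0.024 -0.998] F [-0.5 -1.2 -0.8] w 0.0434
turn -0.04
[ 0.0454  0.1323 -0.6574  0.7241  0.0213  1.7282] [-0.0018 -0.0017  0.0004 -0.0003 -0.0005  0.001 ]
```

Call:
move_arm --steps "255 0 0 -10 0;255 0 0 -30 0;255 0 0 0 0;255 0 0 -50 0;255 0 0 0 0;255 0 0 -50 0;255 0 0 0 0"

```text
t: 31.78
tool_pos: [0.4352, 0.0873, 0.1808]
tcp_rot: [2.33, 2.083, 0.08]
ft_force: [0.8, 0.3, -1.9]
width: 0.0443
```

```bash
python3 go.py .6382 .0543 .22 86
```

```text
t 31.77 pos [0.4352 0.0873 0.1808] shift mm [ -9.2 206.9 -30.1] ang 83.63 zdir [ 0.048  0.023 -0.999] F [ 0.8  0.3 -1.9] w 0.0443
turn -2.37
```

Call:
move_arm --steps "255 -1 20 -20 -1;255 -1 35 -10 -1;255 -1 40 0 0;255 -1 40 0 0;255 -1 40 0 0;255 -2 30 0 0;255 -1 10 0 0;255 0 0 0 0"

```text
t: 32.78
tool_pos: [0.6402, 0.0603, 0.1946]
tcp_rot: [-2.297, -2.13, -0.039]
ft_force: [-0.6, 0.2, -1.5]
width: 0.044
```

```bash
python3 go.py .6382 .0543 .0295 86
```

```text
t 32.77 pos [0.6402 0.0603 0.1946] shift mm [-10.1  -3.2 164.8] ang 85.67 zdir [ 0.012  0.023 -1.   ] F [-0.6  0.2 -1.5] w 0.044
turn -0.33
```

Call:
move_arm --steps "255 -4 -1 15 0;255 -3 -1 20 0;255 0 0 25 0;255 0 0 25 0;255 0 0 20 0;255 0 0 8 0"

```text
t: 33.52
tool_pos: [0.6275, 0.0564, 0.073]
tcp_rot: [-2.291, -2.126, -0.027]
ft_force: [0.0, -0.8, -1.5]
width: 0.0439
```

```bash
python3 go.py .6382 .0543 .0295 86
```

```text
t 33.52 pos [0.6275 0.0564 0.073 ] shift mm [-2.3 10.8 43.4] ang 85.72 zdir [ 0.002  0.023 -1.   ] F [ 0.  -0.8 -1.5] w 0.0439
turn -0.28
```

Call:
move_arm --steps "255 -1 5 8 0;255 -1 3 10 0;255 0 1 9 0;255 0 0 6 0;255 0 0 0 0"

```text
t: 34.15
tool_pos: [0.6369, 0.0543, 0.0386]
tcp_rot: [-2.292, -2.127, -0.029]
ft_force: [-0.6, 0.2, -1.3]
width: 0.0436
```

```bash
python3 - <<'E'
from h import *
c=camera("scene");im=c["pixels"][140:280,230:420];cv2.imwrite("pics/g3.png",cv2.resize(im,None,fx=3.5,fy=3.5))
E
python3 go.py .6382 .0543 .0295 86
```

```text
t 34.2 pos [0.6372 0.0543 0.0389] shift mm [-0.1  0.9  9.4] ang 85.73 zdir [ 0.004  0.023 -1.   ] F [-0.   0.3 -1.2] w 0.0437
turn -0.27
```

View pics/g3.png

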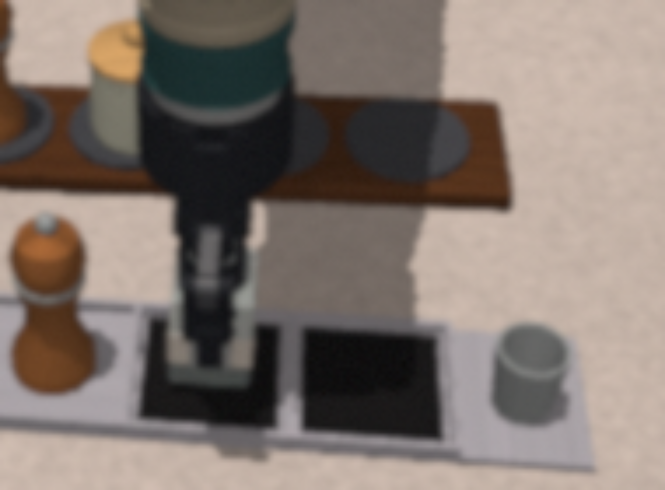

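The jar (210,340) hangs upright above the middle empty well, and its right-hand neighbour (370,380) is free. Lowering.

Call:
move_arm --steps "255 0 0 5 0;255 0 0 3 0;255 0 0 2 0;255 0 0 0 0"

```text
t: 34.7
tool_pos: [0.6383, 0.0545, 0.0295]
tcp_rot: [-2.293, -2.129, -0.032]
ft_force: [0.1, -0.7, -2.3]
width: 0.0439
```

Call:
move_arm --steps "255 0 0 2 0;255 0 0 2 0;255 0 0 0 0"

```text
t: 35.08
tool_pos: [0.6388, 0.0542, 0.0296]
tcp_rot: [-2.295, -2.129, -0.032]
ft_force: [0.7, 0.3, -1.4]
width: 0.0438
```

```bash
cat > f.py <<'E'
from h import *
F=[]
for i in range(4): camera("top");F.append(sense()["ft_force"])
print(np.mean(F,0))
E
python3 f.py; python3 go.py .6382 .0543 .0295 86
```

```text
[ 0.12735603  0.07837432 -0.09055786]
t 35.27 pos [0.6388 0.0542 0.0291] shift mm [ 0.1 -0.6 -0.4] ang 85.73 zdir [ 0.007  0.022 -1.   ] F [ 0.3 -0.2  0.8] w 0.0432
turn -0.27
```

Call:
move_arm --steps "255 0 0 3 0;255 0 0 0 0"

```text
t: 35.52
tool_pos: [0.6393, 0.054, 0.0291]
tcp_rot: [-2.295, -2.13, -0.032]
ft_force: [0.7, 0.8, -2.3]
width: 0.0432
```

```bash
python3 f.py; python3 go.py .6382 .0543 .0295 86
```

```text
[-0.76768811 -0.1826903   2.01709933]
t 35.73 pos [0.6394 0.054  0.0287] shift mm [ 0.3 -1.2 -0.8] ang 85.73 zdir [ 0.008  0.022 -1.   ] F [-0.3 -0.5  2.6] w 0.0438
turn -0.27
```

Contact (+2 N and rising). Release, then climb with pauses.

Call:
move_arm --steps "100 0 0 0 0;75 0 0 0 0;40 0 0 0 0;0 0 0 0 0;0 0 0 0 0;0 0 0 -10 0;0 0 0 -30 0;0 0 0 0 0;0 0 0 -50 0;0 0 0 0 0;0 0 0 -60 0;0 0 0 -60 0"

```text
t: 37.22
tool_pos: [0.6312, 0.0497, 0.2309]
tcp_rot: [-2.285, -2.121, -0.011]
ft_force: [1.7, -0.6, 0.8]
width: 0.0853
```

```bash
python3 go.py .4455 .0093 .032 86
```

```text
t 37.23 pos [0.6312 0.0497 0.2309] shift mm [ -58.4 -179.6  200. ] ang 85.72 zdir [-0.011  0.022 -1.   ] F [ 1.7 -0.6  0.8] w 0.0853
turn -0.28
```

Call:
move_arm --steps "0 -5 -15 0 0;0 -10 -32 0 0;0 -10 -32 0 0;0 -10 -32 0 0;0 -10 -32 0 0;0 -8 -25 0 0;0 -3 -10 0 0;0 0 0 0 0"

```text
t: 38.22
tool_pos: [0.4397, 0.0065, 0.2243]
tcp_rot: [-2.282, -2.117, -0.005]
ft_force: [0.2, 0.3, 0.2]
width: 0.0856
```

```bash
python3 go.py .4455 .0093 .034 86
```

```text
t 38.23 pos [0.4397 0.0065 0.2243] shift mm [ -1.    9.2 190.2] ang 85.7 zdir [-0.018  0.024 -1.   ] F [0.2 0.3 0.2] w 0.0856
turn -0.3
```

Run:
```python
from h import *
c=camera("scene");im=c["pixels"][90:280,150:420];cv2.imwrite("pics/g4.png",cv2.resize(im,None,fx=2.5,fy=2.5))
```

```text
(no output)
```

View pics/g4.png

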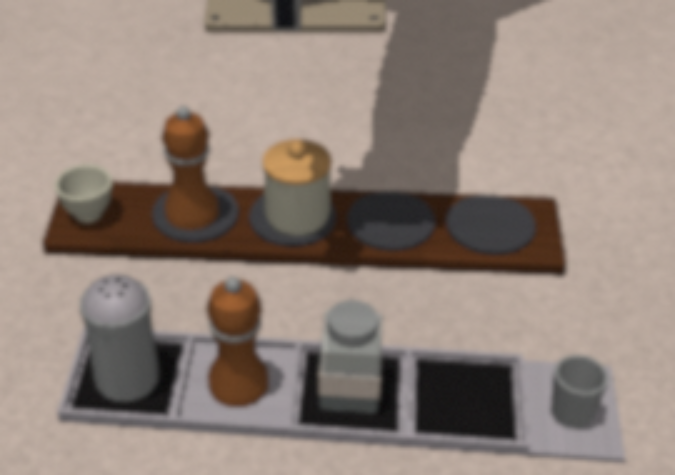

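Call:
move_arm --steps "0 0 3 15 0;0 0 2 25 0;0 0 1 25 0;0 0 0 25 0;0 0 0 15 0;0 0 0 0 0"

```text
t: 39.02
tool_pos: [0.4497, 0.0094, 0.1111]
tcp_rot: [-2.279, -2.119, -0.006]
ft_force: [-0.7, 0.7, 0.1]
width: 0.0853
```

```bash
python3 go.py .4455 .0093 .034 86
```

```text
t 39.02 pos [0.4497 0.0094 0.1111] shift mm [-2.1 -2.7 77.2] ang 85.83 zdir [-0.017  0.024 -1.   ] F [-0.7  0.7  0.1] w 0.0853
turn -0.17
```

The picture shows the dredger (120,350) and jar (350,360) upright in their wells, and the pot (297,190) untouched.

Call:
move_arm --steps "0 -1 -1 15 0;0 0 -1 20 0;0 0 0 20 0;0 0 0 12 0;0 0 0 3 0;0 0 0 0 0"

```text
t: 39.78
tool_pos: [0.4498, 0.0099, 0.0386]
tcp_rot: [-2.281, -2.122, -0.01]
ft_force: [0.7, -0.2, -0.3]
width: 0.0857
```

```bash
python3 go.py .4455 .0093 .034 86
```

```text
t 39.77 pos [0.4498 0.0099 0.0386] shift mm [-1.  -4.2  4.7] ang 85.86 zdir [-0.013  0.023 -1.   ] F [ 0.7 -0.2 -0.3] w 0.0857
turn -0.14
```

Call:
move_arm --steps "0 -1 -3 2 0;0 0 -1 2 0;0 0 0 0 0"

```text
t: 40.15
tool_pos: [0.4469, 0.009, 0.0358]
tcp_rot: [-2.283, -2.124, -0.014]
ft_force: [-0.2, -0.3, 0.0]
width: 0.0857
```

```bash
python3 go.py .4455 .0093 .034 86
```

```text
t 40.15 pos [0.4469 0.009  0.0358] shift mm [ 0.1 -1.4  1.9] ang 85.86 zdir [-0.01   0.023 -1.   ] F [-0.2 -0.3  0. ] w 0.0857
turn -0.14
```

Call:
move_arm --steps "60 0 -1 2 0;100 0 0 0 0;255 0 0 0 0;255 0 0 0 0;255 0 0 0 0;255 0 0 0 0"

```text
t: 40.9
tool_pos: [0.446, 0.0091, 0.0343]
tcp_rot: [-2.283, -2.124, -0.014]
ft_force: [-1.7, 0.1, 0.4]
width: 0.0572
```

```bash
python3 go.py .6449 .1418 .22 86
```

```text
t 40.9 pos [0.446  0.0091 0.0343] shift mm [ 150.8  186.9 -184.5] ang 85.86 zdir [-0.009  0.023 -1.   ] F [-1.7  0.1  0.4] w 0.0572
turn -0.14
```

Call:
move_arm --steps "255 0 0 -10 0;255 0 0 -30 0;255 0 0 -45 0;255 0 0 0 0;255 0 0 -50 0;255 0 0 -40 0;255 0 0 0 0"

```text
t: 41.78
tool_pos: [0.4424, 0.0057, 0.2096]
tcp_rot: [-2.277, -2.118, -0.002]
ft_force: [0.1, 0.0, -2.9]
width: 0.0575
```

```bash
python3 go.py .6449 .1418 .22 86
```

```text
t 41.77 pos [0.4424 0.0057 0.2096] shift mm [150.6 191.9 -11.4] ang 85.85 zdir [-0.021  0.024 -0.999] F [ 0.1  0.  -2.9] w 0.0575
turn -0.15
```

Call:
move_arm --steps "255 12 15 -5 0;255 24 31 0 0;255 24 31 0 0;255 24 31 0 0;255 24 31 0 0;255 22 28 0 0;255 12 15 0 0;255 4 5 0 0;255 0 0 0 0"

```text
t: 42.9
tool_pos: [0.6293, 0.1409, 0.1818]
tcp_rot: [-2.259, -2.097, 0.049]
ft_force: [-0.0, 0.1, -2.8]
width: 0.0568
```

```bash
python3 go.py .6449 .1418 .0213 86
```

```text
t 42.9 pos [0.6293 0.1409 0.1818] shift mm [ -0.6  25.8 159.1] ang 85.71 zdir [-0.063  0.021 -0.998] F [-0.   0.1 -2.8] w 0.0568
turn -0.29
```

Call:
move_arm --steps "255 0 0 -50 0;255 0 0 -50 0;255 0 0 0 0;255 -40 0 0 0;255 0 0 0 0;255 40 0 0 0;255 0 0 0 0"

```text
t: 43.78
tool_pos: [0.6255, 0.135, 0.272]
tcp_rot: [-2.254, -2.083, 0.075]
ft_force: [0.1, -0.8, -4.3]
width: 0.0572
```

```bash
python3 go.py .6449 .1418 .0213 86
```

```text
t 43.77 pos [0.6255 0.135  0.272 ] shift mm [  5.2  40.1 248.3] ang 85.46 zdir [-0.084  0.019 -0.996] F [ 0.1 -0.8 -4.3] w 0.0572
turn -0.54
```

Call:
move_arm --steps "255 0 0 50 0;255 0 0 0 0;255 0 0 50 0;255 0 0 0 0"

```text
t: 44.28
tool_pos: [0.6125, 0.136, 0.1683]
tcp_rot: [-2.251, -2.08, 0.085]
ft_force: [-0.6, 0.7, -3.5]
width: 0.0572
```

```bash
python3 go.py .6449 .1418 .0213 86
```

```text
t 44.27 pos [0.6125 0.136  0.1683] shift mm [  6.8  45.3 143.5] ang 85.47 zdir [-0.092  0.018 -0.996] F [-0.6  0.7 -3.5] w 0.0572
turn -0.53
```

Call:
move_arm --steps "255 0 0 0 0;255 0 0 0 0;255 0 0 0 0"

```text
t: 44.65
tool_pos: [0.6213, 0.1364, 0.1787]
tcp_rot: [-2.26, -2.088, 0.062]
ft_force: [0.0, 0.1, -2.9]
width: 0.0571
```

```bash
python3 go.py .6449 .1418 .0213 86; python3 -c "
from h import *;s=sense();print(s['joint_positions'].round(4),s['qd'].round(4))"
```

```text
t 44.65 pos [0.6213 0.1364 0.1787] shift mm [  5.1  34.8 155.3] ang 85.44 zdir [-0.073  0.02  -0.997] F [ 0.   0.1 -2.9] w 0.0571
turn -0.56
[ 0.1021  0.3726 -0.0092  1.2597  0.027   1.751 ] [-0.0013 -0.0071  0.0265  0.0089 -0.001  -0.0003]
```

Call:
move_arm --steps "255 0 0 -40 0;255 0 0 0 0;255 0 0 -40 0;255 0 0 0 0"

```text
t: 45.15
tool_pos: [0.6298, 0.135, 0.2638]
tcp_rot: [-2.263, -2.091, 0.053]
ft_force: [0.3, 0.4, -3.2]
width: 0.0573
```

```bash
python3 go.py .6449 .1418 .0213 86; python3 -c "
from h import *;s=sense();print(s['joint_positions'].round(4),s['qd'].round(4))"
```

```text
t 45.15 pos [0.6298 0.135  0.2638] shift mm [  4.4  30.8 241. ] ang 85.44 zdir [-0.066  0.02  -0.998] F [ 0.3  0.4 -3.2] w 0.0573
turn -0.56
[0.0986 0.3406 0.1264 1.4202 0.0268 1.7476] [ 1.000e-04  4.920e-02 -1.183e-01 -6.400e-03  1.000e-04  1.200e-03]
```

Call:
move_arm --steps "255 0 15 20 0;255 0 15 20 0;255 0 15 20 0;255 0 0 20 0"

```text
t: 45.65
tool_pos: [0.6708, 0.1324, 0.1698]
tcp_rot: [-2.261, -2.088, 0.06]
ft_force: [-0.5, -0.1, -3.7]
width: 0.0567
```

```bash
python3 go.py .6449 .1418 .0213 86; python3 -c "
from h import *;s=sense();print(s['joint_positions'].round(4),s['qd'].round(4))"
```

```text
t 45.65 pos [0.6708 0.1324 0.1698] shift mm [  5.2 -15.6 150.1] ang 85.42 zdir [-0.072  0.02  -0.997] F [-0.5 -0.1 -3.7] w 0.0567
turn -0.58
[0.0894 0.46   0.1009 1.2812 0.0259 1.7386] [ 0.0056  0.094  -0.2688 -0.3157  0.0036  0.0044]
```

Call:
move_arm --steps "255 0 0 0 0;255 0 0 0 0;255 0 0 0 0;255 0 0 0 0"

```text
t: 46.15
tool_pos: [0.6695, 0.132, 0.1645]
tcp_rot: [-2.258, -2.085, 0.07]
ft_force: [-0.4, -0.4, -2.4]
width: 0.0571
```

```bash
python3 go.py .6449 .1418 .0213 86; python3 -c "
from h import *;s=sense();print(s['joint_positions'].round(4),s['qd'].round(4))"
```

```text
t 46.15 pos [0.6695 0.132  0.1645] shift mm [  6.  -13.6 144.8] ang 85.4 zdir [-0.079  0.019 -0.997] F [-0.4 -0.4 -2.4] w 0.0571
turn -0.6
[0.0889 0.4665 0.0987 1.2806 0.0259 1.7385] [ 0.0002 -0.0031  0.0066  0.0005 -0.0016  0.0005]
```

Call:
move_arm --steps "255 0 0 0 0;255 0 0 0 0;255 0 0 0 0;255 0 0 0 0"

```text
t: 46.65
tool_pos: [0.6705, 0.1322, 0.1667]
tcp_rot: [-2.259, -2.086, 0.066]
ft_force: [0.4, 0.4, -2.6]
width: 0.0566
```

```bash
python3 go.py .6449 .1418 .0213 86; python3 -c "
from h import *;s=sense();print(s['joint_positions'].round(4),s['qd'].round(4))"
```

```text
t 46.65 pos [0.6705 0.1322 0.1667] shift mm [  5.6 -15.  147.1] ang 85.41 zdir [-0.076  0.019 -0.997] F [ 0.4  0.4 -2.6] w 0.0566
turn -0.59
[0.089  0.4642 0.1004 1.2808 0.0259 1.7385] [-0.0006 -0.0027  0.0007  0.0011 -0.0007 -0.0008]
```

Call:
move_arm --steps "255 0 0 -60 0;255 0 0 -60 0;255 0 0 0 0;255 0 0 0 0"

```text
t: 47.15
tool_pos: [0.677, 0.1296, 0.2853]
tcp_rot: [-2.256, -2.083, 0.075]
ft_force: [-1.2, 0.3, -3.6]
width: 0.0574
```

```bash
python3 go.py .6449 .1418 .0213 86
```

```text
t 47.15 pos [0.677  0.1296 0.2853] shift mm [  6.5 -10.4 265.9] ang 85.41 zdir [-0.084  0.018 -0.996] F [-1.2  0.3 -3.6] w 0.0574
turn -0.59
```

Call:
move_arm --steps "255 0 0 60 0;255 0 0 0 0;255 0 0 0 0;255 0 0 0 0"

```text
t: 47.65
tool_pos: [0.6697, 0.1306, 0.222]
tcp_rot: [-2.253, -2.08, 0.082]
ft_force: [0.4, 0.6, -3.5]
width: 0.0571
```

```bash
python3 go.py .6449 .1418 .0213 86
```

```text
t 47.65 pos [0.6697 0.1306 0.222 ] shift mm [  7.   -7.3 202.3] ang 85.41 zdir [-0.09   0.018 -0.996] F [ 0.4  0.6 -3.5] w 0.0571
turn -0.59
```

Call:
move_arm --steps "255 0 0 60 0;255 0 0 0 0;255 0 0 0 0;255 0 0 0 0"

```text
t: 48.15
tool_pos: [0.676, 0.1326, 0.1754]
tcp_rot: [-2.265, -2.091, 0.052]
ft_force: [0.5, -0.4, -2.0]
width: 0.057
```

```bash
python3 go.py .6449 .1418 .0213 86
```

```text
t 48.15 pos [0.676  0.1326 0.1754] shift mm [  4.4 -21.5 156. ] ang 85.42 zdir [-0.064  0.02  -0.998] F [ 0.5 -0.4 -2. ] w 0.057
turn -0.58
```

Call:
move_arm --steps "255 1 -10 40 0;255 0 0 0 0;255 0 0 0 0;255 0 0 0 0;255 1 -8 30 0;255 0 0 0 0;255 0 0 0 0;255 0 0 0 0"

```text
t: 49.15
tool_pos: [0.6726, 0.1384, 0.1267]
tcp_rot: [-2.282, -2.107, 0.006]
ft_force: [-0.5, -0.6, -1.9]
width: 0.0572
```

```bash
python3 go.py .6449 .1418 .0213 86
```

```text
t 49.15 pos [0.6726 0.1384 0.1267] shift mm [ -1.  -24.9 106.2] ang 85.41 zdir [-0.027  0.024 -0.999] F [-0.5 -0.6 -1.9] w 0.0572
turn -0.59
```

Call:
move_arm --steps "255 1 -14 30 0;255 0 0 0 0;255 0 0 0 0;255 1 -12 15 0;255 0 0 0 0;255 0 0 0 0"

```text
t: 49.9
tool_pos: [0.6557, 0.1436, 0.0915]
tcp_rot: [-2.292, -2.114, -0.017]
ft_force: [0.1, -0.7, -2.3]
width: 0.0568
```

```bash
python3 go.py .6449 .1418 .0213 86
```

```text
t 49.9 pos [0.6557 0.1436 0.0915] shift mm [-4.3 -9.9 70.2] ang 85.37 zdir [-0.008  0.025 -1.   ] F [ 0.1 -0.7 -2.3] w 0.0568
turn -0.63
```

Tilt is down to about 1.5°. Descending continuously now.

Call:
move_arm --steps "255 -2 -4 12 0;255 -1 -3 14 0;255 0 -1 12 0;255 0 0 8 0;255 0 0 0 0"

```text
t: 50.52
tool_pos: [0.6475, 0.142, 0.0426]
tcp_rot: [-2.292, -2.114, -0.017]
ft_force: [-0.3, -0.0, -1.7]
width: 0.0571
```

```bash
python3 - <<'E'
from h import *
c=camera("scene");im=c["pixels"][140:280,230:420];cv2.imwrite("pics/g5.png",cv2.resize(im,None,fx=3.5,fy=3.5))
E
python3 go.py .6449 .1418 .0213 86
```

```text
t 50.58 pos [0.6478 0.142  0.0431] shift mm [-1.  -2.7 21.8] ang 85.35 zdir [-0.007  0.025 -1.   ] F [-0.2  0.3 -2.8] w 0.0571
turn -0.65
```

View pics/g5.png

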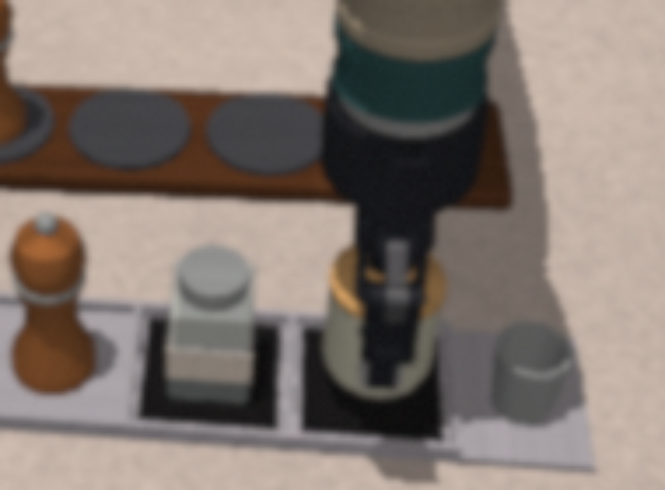

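The pot (385,330) hangs upright over the left-hand well, and the jar (212,330) stands well. Lowering.

Call:
move_arm --steps "255 -1 -1 8 0;255 0 -1 7 0;255 0 0 3 0;255 0 0 1 0;255 0 0 0 0"

```text
t: 51.2
tool_pos: [0.6466, 0.1418, 0.0238]
tcp_rot: [-2.294, -2.115, -0.021]
ft_force: [-0.1, 0.7, -2.6]
width: 0.057
```

```bash
python3 f.py; python3 go.py .6449 .1418 .0213 86
```

```text
[-0.07515057 -0.2885999  -3.01904689]
t 51.4 pos [0.6468 0.1418 0.0241] shift mm [-0.2 -1.9  2.8] ang 85.36 zdir [-0.004  0.025 -1.   ] F [-0.5  0.2 -2.5] w 0.0568
turn -0.64
```

Call:
move_arm --steps "255 0 0 2 0;255 0 0 2 0;255 0 0 0 0"

```text
t: 51.78
tool_pos: [0.6474, 0.142, 0.0214]
tcp_rot: [-2.294, -2.116, -0.023]
ft_force: [1.1, 0.3, -3.0]
width: 0.0569
```

```bash
python3 f.py; python3 go.py .6449 .1418 .0213 86
```

```text
[ 0.42840529  0.49365768 -1.07557193]
t 51.98 pos [0.6475 0.142  0.0214] shift mm [-0.5 -2.5  0.1] ang 85.36 zdir [-0.003  0.026 -1.   ] F [ 0.7  0.2 -1.4] w 0.0568
turn -0.64
```

Call:
move_arm --steps "255 0 0 3 0;255 0 0 0 0"

```text
t: 52.22
tool_pos: [0.6478, 0.1422, 0.0218]
tcp_rot: [-2.294, -2.116, -0.024]
ft_force: [0.2, -1.1, -3.2]
width: 0.057
```

```bash
python3 f.py; python3 go.py .6449 .1418 .0213 86
```

```text
[-0.22818749  0.52077071  0.88452421]
t 52.42 pos [0.6479 0.1422 0.0213] shift mm [-0.6 -3.   0. ] ang 85.36 zdir [-0.003  0.026 -1.   ] F [1.4 0.5 1.9] w 0.0571
turn -0.64
```

Contact: weight off, Fz now positive at the expected height. Release and leave.

Call:
move_arm --steps "90 0 0 0 0;70 0 0 0 0;35 0 0 0 0;0 0 0 0 0;0 0 0 0 0;0 0 0 -8 0;0 0 0 -20 0;0 0 0 -30 0;0 0 0 -50 0;0 0 0 -60 0;0 0 0 -30 0;0 0 0 0 0"

```text
t: 53.92
tool_pos: [0.65, 0.137, 0.2341]
tcp_rot: [-2.298, -2.119, -0.034]
ft_force: [-0.2, 0.4, -0.3]
width: 0.0852
```

Call:
move_arm --steps "0 0 -40 -10 0;0 0 -50 0 0;0 0 -50 0 0;0 0 -30 0 0;0 0 0 0 0"

```text
t: 54.55
tool_pos: [0.4731, 0.1501, 0.2403]
tcp_rot: [-2.297, -2.117, -0.029]
ft_force: [1.4, 0.5, 0.2]
width: 0.0855
```

```bash
python3 - <<'E'
from h import *
from m import circ
c=camera("scene");im=c["pixels"][90:280,150:420];cv2.imwrite("pics/g6.png",cv2.resize(im,None,fx=2.5,fy=2.5))
P=pts(c)
for n,x,y in(("dredger",.6257,-.1205),("jar",.6382,.0543),("pot",.6449,.1418),("millP",.443,-.0855),("millR",.633,-.0335)):
    m=(abs(P[...,0]-x)<.04)&(abs(P[...,1]-y)<.036)&(P[...,2]>.02)&(P[...,2]<.16);q=P[m];z=q[:,2]
    lo=q[z<.05];hi=q[z>z.max()-.025]
    print(n,"zmax",z.max().round(3),"lo y",((lo[:,1].min()+lo[:,1].max())/2).round(4),"hi",((hi.min(0)+hi.max(0))/2).round(4),circ(lo[:,:2]))
E
python3 go.py .5 .1 .2
```

```text
dredger zmax 0.11 lo y -0.1219 hi [ 0.6326 -0.1223  0.0981] (array([ 0.628735  , -0.12238312]), np.float64(0.024436370826232328))
jar zmax 0.094 lo y 0.0515 hi [0.641 0.052 0.082] (array([0.65443152, 0.05148661]), np.float64(0.014264106232076475))
pot zmax 0.092 lo y 0.1418 hi [0.6474 0.1422 0.0791] (array([0.64773204, 0.14192212]), np.float64(0.028557355464583753))
millP zmax 0.138 lo y -0.0852 hi [ 0.445  -0.0859  0.1256] (array([ 0.43444155, -0.08537177]), np.float64(0.03017716373339942))
millR zmax 0.122 lo y -0.0345 hi [ 0.6341 -0.0345  0.1099] (array([ 0.63486564, -0.03390473]), np.float64(0.01565750496275029))
t 54.6 pos [0.4745 0.1501 0.2405] shift mm [-48.9  29.5  39.2] ang 85.31 zdir [ 0.002  0.026 -1.   ] F [-0.  -0.6 -0.1] w 0.0854
```

View pics/g6.png

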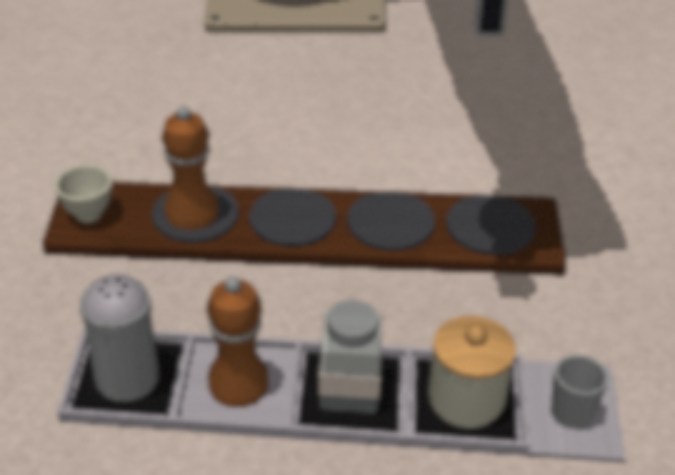

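The dredger (120,340), jar (350,360) and pot (473,375) stand upright in their wells. Both mills are in place and the arm is clear, so I'm handing in.

```bash
python3 -c "
from plant import *;print(close_job())"
```

```text
the job is handed in; nothing more can be done
None
```

The three items are in the rack in reverse order, as seen from the robot: dredger in the rightmost empty well, jar in the middle one, pot in the leftmost. Each was lowered until the wrist force showed contact, then released. The job was handed in at about 55 s of the 86 s allowed.

**Last checks:**
- **Picture:** the final one shows all three upright and inside their wells, with the gripper open and clear.
- **Heights:** the dredger and pot tops measured within about 2 mm of expected; the jar top read about 4 mm high.
- **Positions:** all three stand about 2–4 mm from their well centres.
- **Mills:** both stand where they were, to within about 2 mm.

**What went less well:** the tool tilted as the arm moved, by up to about 5° while carrying the pot high up. Before each release I had it back to between 1° and 1.5°.

At contact the force readings were small and noisy, about 1 to 4 N.

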